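Clip the pocket torch into its sloping stand

TASK

Put the pocket torch that lies on the desk back in its sloping stand, either end up: lay it along the cradle and push it down past the red sprung jaw until it snaps fully home in both forks with the jaw closed over it. The cradle is sprung and sinks as you push, so keep pushing until you feel the snap. Do not ram it hard against the stand, leave it clipped there, and leave the jar, the solder reel, the dish and the mug where they are.

Things in the scene. Friction and masses are not known exactly. Their poses are not given: they have to be found in the camera images.
- torch_mid (a point): Centre of the grey steel pocket torch, a plain round tube 84 mm long and 23.2 mm in diameter, about 85 g (varies), lying on the desk at the start in any direction within 70 degrees of straight ahead, free to roll. Its z axis runs along the torch.
- cradle: Sloping sprung cradle of the fixed torch stand; origin = centre of the seated torch, 125 mm above the desk at rest. x: up the slope along the torch (35 deg above level, away from the robot); y: left across; z: out of the mouth, square to the slope, leaning to the robot. The torch goes in along -z. Spine below it 12 mm wide, top at z -14 mm; 44 mm between the forks is free for fingers to z -50 mm.
- guide_rail (a point): Middle of the top of the fixed grey rail below the cradle, 69 mm under the cradle's origin at rest. The cradle slides down towards it along its own z on two rubber-booted springs: it holds still up to about 2 N, then sinks 2 mm per newton to a hard stop 28 mm down, and springs back up when let go.
- lower_fork (a point): Middle of the floor of the lower black fork, on which the torch rests: at x -34, z -11.6 mm in the cradle's frame; fork 12 mm wide along x. Two fixed prongs 25.6 mm apart, flared tips up to cradle z +16 mm. Axes as the cradle's.
- upper_fork (a point): Middle of the floor of the upper black fork: at x +34, z -11.6 mm in the cradle's frame, 12 mm wide along x. One fixed prong with its inner face at cradle y +12.8 mm, flared tip up to z +30 mm; on the -y side the red sprung jaw. Axes as the cradle's.
- jaw_roller (a point): Centre of the free-running white roller (8 mm diameter, 12 mm wide) at the tip of the red jaw; when shut at x +34, y -10.5, z +10 mm in the cradle's frame, overhanging the torch by about 4 mm. A torch going straight in meets it with its axis at cradle z +22 mm and is past it below z +10 mm (z in the cradle's moving frame).
- end_stop (a point): Top middle of the upper face of the black end stop at the cradle's low end: x -45.5, z -4 mm in the cradle's frame. The seated torch may lie against it or up to about 7 mm higher up the slope.
- jaw (a joint): Angle of the sprung jaw (rad): 0 shut, growing outward, 0.15 to 0.2 for an instant as the torch passes, about 0 when home. It gives only at about 11 to 16 N on the torch, by when the cradle has sunk 19 to 28 mm and the torch is about 2 to 10 mm lower than the seat at rest; then it snaps over, the cradle jumps up under the torch and the push force falls by half or more.
- monitor_edge (a point): Middle of the near upright edge of the monitor (fixed, always here), which stands from 30 to 340 mm above the desk and runs back to the left from this edge, turned 52 degrees from facing the robot. The arm must go round it on the robot's side.
- flux_jar_mid (a point): Centre of a small green and white jar, 41 mm in diameter, 29 mm high. Bystander.
- solder_spool_mid (a point): Centre of a solder reel with green rims, blue top, standing, 60 mm in diameter, 43 mm high. Bystander.
- screw_dish_mid (a point): Centre of a small white dish with screws, 74 mm in diameter, 15 mm high. Bystander.
- mug_mid (a point): Centre of a white mug with a handle, 92 mm wide, 95 mm high. Bystander.
Things that resemble listed ones, but are neither listed nor needed, are in the scene too. Of the things that look like the part that bears torch_mid, the largest one is meant.

How it is judged:
By the outcome, as a careful person would: the job done as asked, in the order asked, and still so for the second after the job is handed in, with the robot touching nothing.
It also fails if it takes over 54 s, if anything falls off the work surface, if the arm or the gripper's body presses on something with over 40 N, if the wrist force passes 120 N, or if a joint passes its speed limit or range.

ROBOT

A 6-joint arm with a two-finger parallel gripper is mounted at the origin on a cart in front of the work surface, level with it; the furniture and walls round the work are solid. World frame = base frame: x ahead of the robot, y to its left, z up, the work surface at z = 0. Lengths are in m, angles in rad, forces in N, time in s.
With the tool pointing down it reaches from about 0.425 to 0.95 m from the base axis. Payload 3.5 kg.
Tool frame: the origin (TCP) lies on the centre line of the jaws, within the pads' length; the fingertips stand 14 mm ahead of it and the grasp point (between the pads) lies 5 mm behind it (ctrl.finger_overhang is the distance from the TCP to the fingertips, in m); z points along the fingers, y is the line along which they close (so a half turn about z gives the same grasp; the last joint's range is limited). The gripper opens to 85 mm and grips with 20 to 120 N. Pads are 22 mm wide; open, the fingers measure 114 mm over their backs; the gripper's body (76 mm by 85 mm) begins 54 mm behind the grasp point. The pads swing forward as they close: fully open they stand 13 mm farther back than shut.
Start: joints at [-0.15, 0.286, 1.577, -0, 1.279, -0.15], TCP at [0.675, 0, 0.245] pointing down, gripper open.
Joint ranges: [-2.77, 2.77], [-0.9, 2.22], [0.21, 2.48], [-1.53, 4.67], [0.24, 2.81], [-2.84, 2.84]. Speed limits (rad/s): [2.79, 2.79, 3.14, 3.14, 3.14, 3.14].

INTERFACE

Orientations are given as a unit quaternion [x, y, z, w].
In Python, from plant import ctrl gives the robot as it stands.
- The arm moves only by the tool send_rows, never from a script. Its argument "moves" is text: rows parted by semicolons, each of 7 numbers parted by spaces: the turn, a rotation vector about the tool's x, y, z in units of 360 degrees (1.0 is 360 degrees), then the shift along the tool's x, y, z in units of 20 cm (1.0 is 20 cm), then the gripper's target within -1 to 1 (fully open at 1, half-way at 0, shut at -1). A call has 1 to 12 rows; each row is the pose to reach, as a shift and turn from the pose commanded when the call began, along the tool's axes at that moment, turning the shorter way round; what a row does not reach only later rows make up. A row lasts 1/8 s, in which the tool goes at most 62.5 mm and 10.7 degrees, less where a joint would pass 70% of its speed; a pose out of reach is approached as far as the arm can. A call with a number of a shift or a turn outside -1 to 1 is refused whole. A call with a gripper value outside its range is refused whole. The fingers move at their own pace and stop on an object; "newtons" is the grip in N (left out, the last holds). Time passes only in rows, so rows that repeat a pose let the fingers close. It gives the time, the measured TCP pose, the force, the opening and the grip force at its end, in the units of the state.
- ctrl.get_state(): the state, without advancing time (a new reading comes with each control period).
- ctrl.read_camera(name): name is "scene" or "side" or "wrist"; returns a dict with "image" (480x640x3 uint8, red, green, blue), "fovy" (degrees; the focal length in pixels is half the picture's height over the tangent of half this angle, whatever the lens; pixels are square), "cx", "cy" (the principal point, pixels), "extrinsics" (4x4, takes a point from camera to world coordinates). Camera axes: x right, y up, looking along -z (the intrinsics and any distortion apply to the point x, -y, -z); pixel columns grow to the right and rows downward; lengths in m; the calibration is good to about 2 mm. A picture is of the moment at which its call begins. There is no depth.
- ctrl.sign_off(): hands the job in; it is judged then, once.
The state is a dict: "time": time; "qpos": joint angles; "dq": joint speeds; "joint_efforts": joint torques, N m; "eef_pos": TCP position; "tcp_rot": TCP orientation; "contact_force": force on the tool from outside, world axes, zero at the start; "wrist_torque": the same for the moment, N m; "opening": opening from 0.0 (shut) to 1.0 (fully open); "finger_force": force on a finger pad.
Only numpy, scipy, OpenCV 4.12 (cv2) and the standard library are available. Lean on these libraries where they do the work, as an engineer would, in place of code of your own. Each camera call takes 0.05 s, during which the arm holds its last target. There are 200 camera calls.

## Working session

There is one attempt and no reset: what is moved stays moved. The work goes in short steps, Python scripts to look and compute and a tool call to move; the robot and the scene stay as the last step left them, time stands still between calls to the robot, and variables do not carry over. Pictures are saved under pics/ and viewed, at most 10 in all, crops included, and the job is handed in when it is done.

Besides the shell and the picture viewer there is one more tool, called after ">>>" as a command line: name --argument value ..., lists and objects as JSON in quotes. send_rows: Moves the arm, as the interface text tells. Its arguments: {"type":"object","properties":{"moves":{"type":"string"},"newtons":{"type":"number"}},"required":["moves"]}

```bash
ls; mkdir -p pics
python3 - <<'E'
from plant import ctrl
import cv2,numpy as np,pickle
d={}
for n in("scene","side","wrist"):
    c=ctrl.read_camera(n);d[n]=c
    cv2.imwrite(f"pics/{n}0.png",c["image"][:,:,::-1])
    print(n,c["fovy"],c["cx"],c["cy"],np.round(c["extrinsics"],3).tolist(),[k for k in c])
pickle.dump(d,open("cam0.pkl","wb"))
print(ctrl.get_state(),ctrl.finger_overhang)
E
```

```text
pics
scene 54.42635390856845 324.2956451664377 240.72379932520752 [[0.769, 0.495, -0.405, 0.149], [-0.639, 0.582, -0.503, -0.621], [-0.014, 0.645, 0.764, 0.798], [0.0, 0.0, 0.0, 1.0]] ['image', 'fovy', 'cx', 'cy', 'extrinsics']
side 45.08798022647528 316.64760208696765 241.32768340813337 [[0.019, 0.703, -0.711, -0.419], [-1.0, -0.0, -0.027, -0.22], [-0.019, 0.711, 0.703, 1.094], [0.0, 0.0, 0.0, 1.0]] ['image', 'fovy', 'cx', 'cy', 'extrinsics']
wrist 68.71954866373868 319.7982832498494 239.15187859177408 [[1.0, -0.001, 0.002, 0.676], [0.0, 0.964, 0.265, 0.067], [-0.002, -0.265, 0.964, 0.373], [0.0, 0.0, 0.0, 1.0]] ['image', 'fovy', 'cx', 'cy', 'extrinsics']
{'time': 0.15, 'qpos': array([-1.50009451e-01,  2.86984422e-01,  1.57787668e+00,  1.04293997e-05,
        1.27860730e+00, -1.50017083e-01]), 'dq': array([-6.41995220e-04, -2.67633778e-03, -4.07002567e-03, -6.27518854e-05,
        1.68589893e-04,  2.06464864e-03]), 'joint_efforts': array([ 7.91554030e-04, -4.06602967e+01, -2.93140125e+01, -8.94972595e-05,
        3.96185191e-03, -2.97825103e-06]), 'eef_pos': array([6.74498622e-01, 1.01370721e-04, 2.44230601e-01]), 'tcp_rot': array([ 7.07104837e-01,  7.07108103e-01, -5.52599224e-04, -7.57805659e-04]), 'contact_force': array([ 0.76815336, -0.82865654,  0.31198576]), 'wrist_torque': array([ 0.01073735, -0.02694947,  0.00722019]), 'finger_force': 0.0, 'opening': 1.0027448935660097} 0.014
```

View pics/scene0.png

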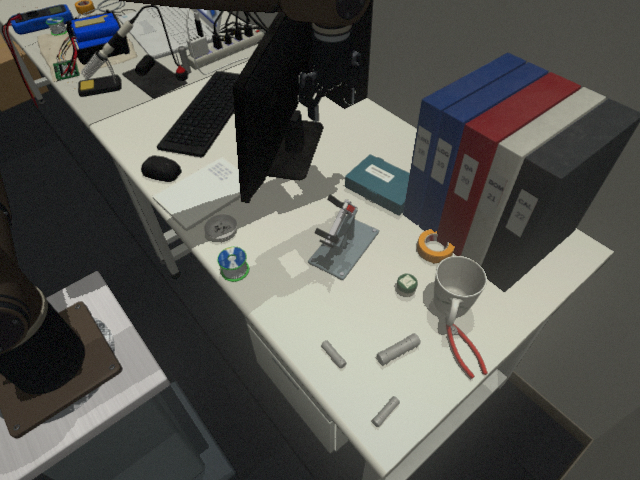

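View pics/side0.png

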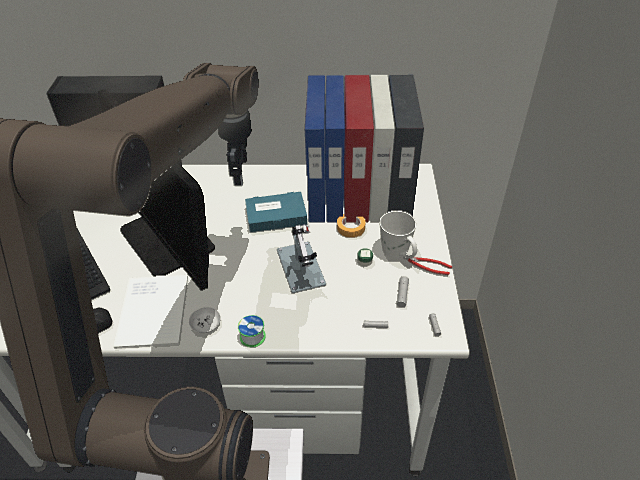

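The scene view shows the torch at about (378–420, 341–357) and the stand at about (343, 230). In the side view the torch is at (403, 291) and the stand at (302, 250). I'll enlarge both.

Run:
```python
import cv2,numpy as np
a=cv2.imread("pics/scene0.png");b=cv2.imread("pics/side0.png")
def cr(i,x,y,w,h,s):
    o=cv2.resize(i[y:y+h,x:x+w],None,fx=s,fy=s,interpolation=cv2.INTER_CUBIC)
    for k in range(0,w,10): cv2.line(o,(k*s,0),(k*s,6 if (x+k)%50 else 14),(0,0,255),1)
    for k in range(0,h,10): cv2.line(o,(0,k*s),(6 if (y+k)%50 else 14,k*s),(0,0,255),1)
    return o
cv2.imwrite("pics/stand.png",np.hstack([cr(a,300,185,80,100,5),cr(b,270,210,80,100,5)]))
cv2.imwrite("pics/torch.png",np.hstack([cr(a,360,320,80,60,5),cr(b,370,260,80,60,5)]))
```

```text
(no output)
```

View pics/stand.png

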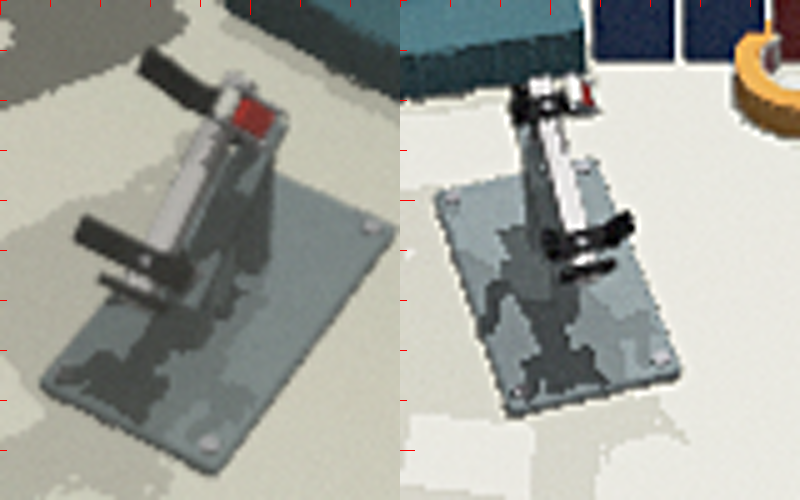

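View pics/torch.png

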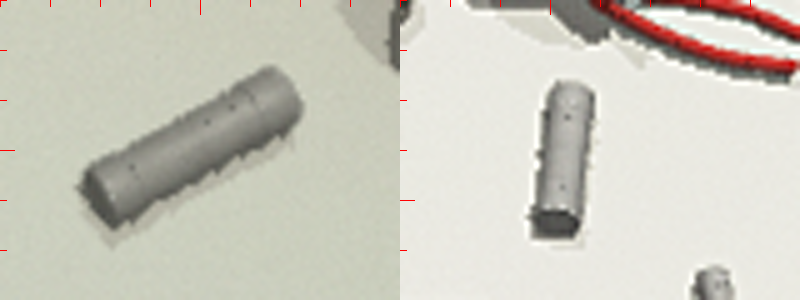

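The stand crop shows the plate corners, lower fork tips and end stop, upper fork and red jaw. The torch crop shows end centres at scene (380.2, 360.6) and (416.6, 337), and side (401, 304.4) and (404.6, 278.4). Next I'll triangulate these and overlay a fitted model.

```bash
cat > h.py <<'E'
import numpy as np,pickle,cv2
from scipy.optimize import least_squares
from scipy.spatial.transform import Rotation as R
def proj(c,P):
    E=c["extrinsics"];q=(np.asarray(P)-E[:3,3])@E[:3,:3]
    f=240/np.tan(np.radians(c["fovy"]/2))
    return np.stack([c["cx"]+f*q[...,0]/-q[...,2],c["cy"]+f*q[...,1]/q[...,2]],-1)
def tri(obs): # [(cam,uv)]
    return least_squares(lambda p:np.concatenate([proj(c,p)-uv for c,uv in obs]),[.7,-.1,.05])
def ray(c,uv,z):
    f=240/np.tan(np.radians(c["fovy"]/2));E=c["extrinsics"]
    d=E[:3,:3]@np.array([(uv[0]-c["cx"])/f,-(uv[1]-c["cy"])/f,-1]);return E[:3,3]+d*(z-E[2,3])/d[2]
def cradleR(yaw,pitch=np.radians(35)):
    return R.from_euler("ZY",[yaw,-pitch]).as_matrix()
E
python3 - <<'E'
from h import *
d=pickle.load(open("cam0.pkl","rb"));s,b=d["scene"],d["side"]
A=lambda X,Y:(300+X/5,185+Y/5)
B=lambda X,Y:(270+(X-400)/5,210+Y/5)
np.set_printoptions(precision=4,suppress=True)
def t(n,u,v):
    r=tri([(s,u),(b,v)]);print(n,r.x,"res",r.fun);return r.x
e1=t("near",(380.2,360.6),(401,304.4));e2=t("far",(416.6,337),(404.6,278.4))
print("len",np.linalg.norm(e2-e1),"mid",(e1+e2)/2,"yaw",np.degrees(np.arctan2(*(e2-e1)[1::-1])))
for c,u,v in((s,(380.2,360.6),(416.6,337)),(b,(401,304.4),(404.6,278.4))):
    p,q=ray(c,u,.0116),ray(c,v,.0116);print("plane",p,q,np.linalg.norm(q-p),np.degrees(np.arctan2(*(q-p)[1::-1])))
t("plateL",A(42,385),B(510,413));t("plateR",A(213,472),B(680,375));
t("lower prong L tip",A(85,222),B(547,240));t("endstop",A(130,285),B(587,270));t("jawtip red",A(255,118),B(588,95)); t("upper prong tip",A(148,62),B(518,95))
cv2.imwrite("pics/x.png",d["wrist"]["image"][:,:,::-1])
E
```

```text
near [ 0.4628 -0.3852  0.0082] res [ 0.0399 -0.3419  0.2812  0.3633]
far [ 0.543  -0.3983  0.0156] res [-0.0924  0.6626 -0.5125 -0.7379]
len 0.0816285323070745 mid [ 0.5029 -0.3917  0.0119] yaw -9.27649285698793
plane [ 0.4609 -0.3866  0.0116] [ 0.5461 -0.3963  0.0116] 0.08582380311480457 -6.471017368888322
plane [ 0.4611 -0.3841  0.0116] [ 0.5441 -0.4     0.0116] 0.08452612299772745 -10.853520744898653
plateL [ 0.506  -0.1202  0.0016] res [-0.027   0.1452 -0.0813 -0.1487]
plateR [ 0.5307 -0.2036  0.0032] res [-0.0749  0.4229 -0.2561 -0.4466]
lower prong L tip [ 0.5156 -0.1422  0.1175] res [-0.1507  0.7099 -0.3719 -0.7886]
endstop [ 0.5234 -0.1596  0.0889] res [-0.1591  0.7802 -0.4246 -0.8576]
jawtip red [ 0.5873 -0.1603  0.1424] res [-0.1144  0.4869 -0.2345 -0.5703]
upper prong tip [ 0.559  -0.1295  0.1685] res [-0.0716  0.2983 -0.1386 -0.3482]
```

View pics/wrist0.png

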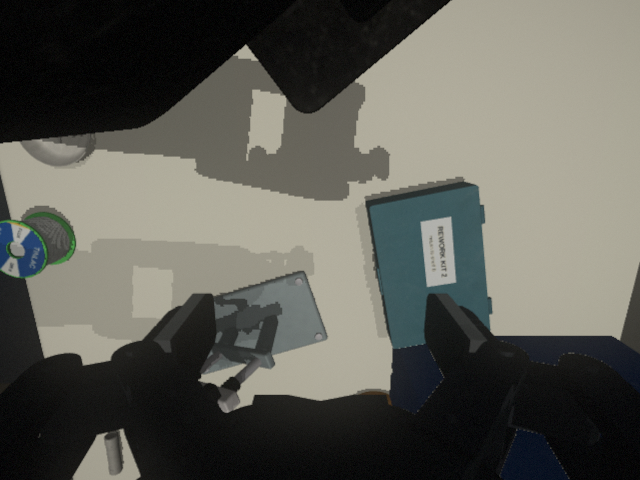

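The wrist view shows the stand only partly, behind the left finger at about (240, 340). Triangulation agrees with the given sizes: torch length 82–85 mm and height 12 mm, at (0.503, -0.392) with yaw about -9°. The stand yaw comes out at about 16.5°. I'll take a closer wrist view of the stand.

>>> send_rows --moves "0 0 0 -1.0 -0.6 -0.15 1;0 0 0 -1.0 -0.6 -0.15 1;0 0 0 -1.0 -0.6 -0.15 1;0 0 0 -1.0 -0.6 -0.15 1;0 0 0 -1.0 -0.6 -0.15 1;0 0 0 -1.0 -0.6 -0.15 1;0 0 0 -1.0 -0.6 -0.15 1"

```text
time: 1.02
eef_pos: [0.5554, -0.1988, 0.2748]
tcp_rot: [0.707, 0.708, -0.0, -0.0]
contact_force: [-0.5, -0.0, 0.1]
opening: 1.0
finger_force: 0.0
```

Run:
```python
from plant import ctrl
import cv2,pickle
c=ctrl.read_camera("wrist");pickle.dump(c,open("cam1.pkl","wb"))
i=cv2.resize(c["image"][:,:,::-1],(800,600),interpolation=cv2.INTER_CUBIC)
cv2.imwrite("pics/w1.png",i)
```

```text
(no output)
```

View pics/w1.png

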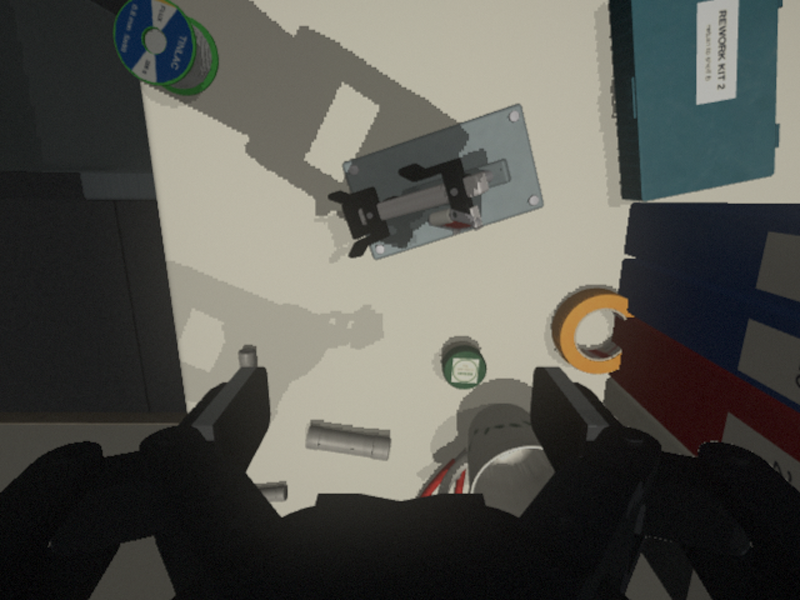

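This view shows both the stand (340–540, 105–260) and the torch (307–390, 422–460) clearly. I'll enlarge both to measure.

Run:
```python
import cv2,numpy as np,pickle
a=pickle.load(open("cam1.pkl","rb"))["image"][:,:,::-1]
def cr(x,y,w,h,s):
    o=cv2.resize(a[y:y+h,x:x+w],None,fx=s,fy=s,interpolation=cv2.INTER_CUBIC)
    o=cv2.convertScaleAbs(o,alpha=1.6,beta=15)
    for k in range(0,w,10): cv2.line(o,(k*s,0),(k*s,h*s),(0,0,255),1) if (x+k)%50==0 else cv2.line(o,(k*s,0),(k*s,8),(0,0,255),1)
    for k in range(0,h,10): cv2.line(o,(0,k*s),(w*s,k*s),(0,0,255),1) if (y+k)%50==0 else cv2.line(o,(0,k*s),(8,k*s),(0,0,255),1)
    return o
st=cr(260,80,180,130,4)
t=cr(235,325,90,55,4)
o=np.zeros((520+60,720,3),np.uint8);o[:520]=st
cv2.imwrite("pics/w1s.png",st)
o=np.full((600,800,3),0,np.uint8);o[:520,:720]=st;o[380:600,440:800]=t
cv2.imwrite("pics/w1c.png",o)
```

```text
(no output)
```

View pics/w1c.png

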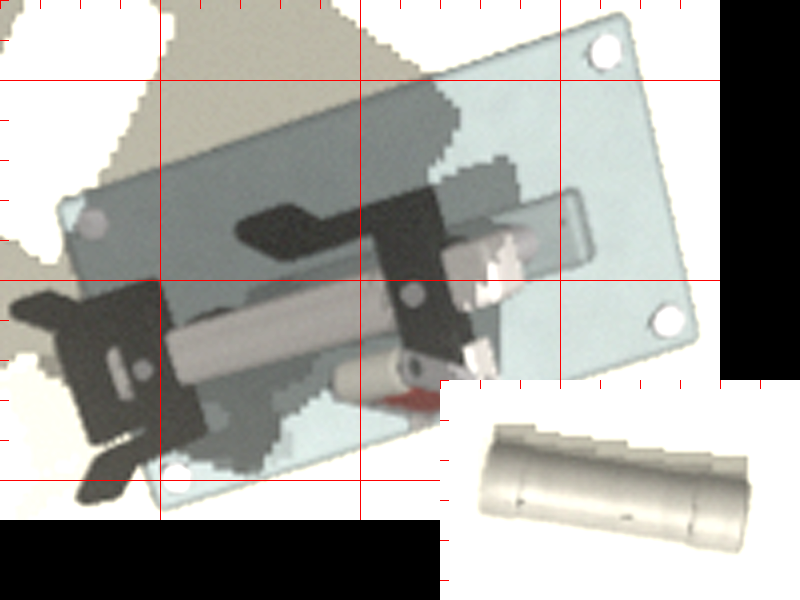

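Crop features: fork floor screws at (143, 370) and (412, 293), roller at about (370, 375), plate screws, and the torch outline. I'll fit the cradle pose and the torch.

```bash
cat >> h.py <<'E'
def fit(obs,free_z=False):
    # obs: (cam,uv,local) ; returns x,y,yaw(,z)
    def f(p):
        o=np.array([p[0],p[1],p[3] if free_z else .125])
        return np.concatenate([proj(c,o+cradleR(p[2])@np.array(l)/1000)-uv for c,uv,l in obs])
    return least_squares(f,[.557,-.15,.29]+([.125] if free_z else []))
E
python3 - <<'E'
from h import *
np.set_printoptions(precision=4,suppress=True)
d=pickle.load(open("cam0.pkl","rb"));s,b=d["scene"],d["side"];w=pickle.load(open("cam1.pkl","rb"))
C=lambda X,Y:np.array((260+X/4,80+Y/4))
pl=[ray(w,C(*p),.003) for p in((92,223),(605,52),(668,322),(176,477))]
print(np.array(pl)); print("plate yaw",[np.degrees(np.arctan2(*(q-p)[1::-1])) for p,q in((pl[0],pl[1]),(pl[3],pl[2]))])
obs=[(w,C(412,293),(34,0,-11.6)),(w,C(143,370),(-34,0,-11.6)),(w,C(370,375),(34,-10.5,10)),
]
for fz in(0,1):
    r=fit(obs,fz);print(r.x,np.degrees(r.x[2]),r.fun.reshape(-1,2))
A=lambda X,Y:np.array((300+X/5,185+Y/5));B=lambda X,Y:np.array((270+(X-400)/5,210+Y/5))
p=r.x
for nm,l in(("end",(-45.5,0,-4)),("lowtipL",(-34,16,16)),("lowtipR",(-34,-16,16)),("uptip",(34,16,30)),("lfloor",(-34,0,-11.6)),("roller",(34,-10.5,10))):
    P=np.array([p[0],p[1],.125])+cradleR(p[2])@np.array(l)/1000
    print(nm,P,"crop w",(proj(w,P)-(260,80))*4,"s",(proj(s,P)-(300,185))*5,"b",(proj(b,P)-(270,210))*5+(400,0))
# torch
T=lambda X,Y:np.array((235+(X-440)/4,325+(Y-380)/4))
a,c=ray(w,T(487,480),.0116),ray(w,T(743,515),.0116)
print("torch",a,c,np.linalg.norm(c-a),(a+c)/2,np.degrees(np.arctan2(*(c-a)[1::-1])))
E
```

```text
[[ 0.5161 -0.1242  0.003 ]
 [ 0.6535 -0.0804  0.003 ]
 [ 0.676  -0.1504  0.003 ]
 [ 0.5384 -0.1941  0.003 ]]
plate yaw [np.float64(17.691957086383518), np.float64(17.620787580172742)]
[ 0.5556 -0.1497  0.3168] 18.149765985027827 [[-0.2655 -0.1373]
 [-0.2698 -0.0983]
 [ 0.4722  0.2202]]
[ 0.5557 -0.1498  0.3165  0.1235] 18.134443474965114 [[-0.3832 -0.0598]
 [-0.0465 -0.1427]
 [ 0.4017  0.1734]]
end [ 0.5225 -0.1607  0.0956] crop w [ 82.466 389.793] s [128.918  280.7416] b [586.5982 257.5092]
lowtipL [ 0.5155 -0.1461  0.1186] crop w [ 33.0639 326.5485] s [ 90.509  229.5915] b [553.5046 234.548 ]
lowtipR [ 0.5255 -0.1765  0.1186] crop w [ 87.3229 478.8806] s [160.7904 262.2324] b [618.9877 219.2631]
uptip [ 0.5608 -0.1313  0.1691] crop w [266.4415 248.9859] s [154.4587  62.6603] b [521.3187  89.551 ]
lfloor [ 0.5356 -0.1564  0.096 ] crop w [142.3455 370.    ] s [147.3016 257.5056] b [578.4513 237.0228]
roller [ 0.58   -0.1529  0.1527] crop w [372.3917 376.43  ] s [228.472  100.2226] b [570.239   86.9052]
torch [ 0.4642 -0.3852  0.0116] [ 0.5454 -0.3977  0.0116] 0.0820682625067737 [ 0.5048 -0.3914  0.0116] -8.786609688220132
```

Fit is sound (residuals under 0.5 px, free z 123.5 mm): cradle at (0.5556, -0.1497, 0.125), yaw 18°. Next I'll check the mug and monitor clearances and work out the move numbers.

```bash
cat >> h.py <<'E'
O=np.array([.5556,-.1497,.1245]);YAW=np.radians(17.9)
def cpose(x,y,z):  # TCP pose with torch frame offset in cradle frame (mm)
    C=cradleR(YAW);M=C@np.diag([1,-1,-1]);return O+C@np.array([x,y,z])/1000,M
def row(p0,q0,p,M):
    R0=R.from_quat(q0) if not isinstance(q0,np.ndarray) or q0.shape==(4,) else R.from_matrix(q0)
    return np.round(np.r_[(R0.inv()*R.from_matrix(M)).as_rotvec()/(2*np.pi),R0.inv().apply(np.array(p)-p0)/.2],4)
def down(yaw): # tool x along world yaw
    return R.from_euler("z",yaw).as_matrix()@np.diag([1,-1,-1])
E
python3 - <<'E'
from h import *
from plant import ctrl
w=pickle.load(open("cam1.pkl","rb"));s=pickle.load(open("cam0.pkl","rb"))["scene"]
print("mug rim L",ray(w,(370,385),.095),"top",ray(w,(405,360),.095),"monitor",ray(s,(250,195),.03))
st=ctrl.get_state();p=st["eef_pos"];q=st["tcp_rot"];print(p,q)
M=down(np.radians(-8.8));t=[.504,-.3915,.12]
print(row(p,q,t,M)); print(row(p,q,[.504,-.3915,.014],M))
E
```

```text
mug rim L [ 0.60855129 -0.37193311  0.095     ] top [ 0.64263124 -0.34240603  0.095     ] monitor [0.51259289 0.10731464 0.03      ]
[ 0.55540989 -0.19873219  0.27479165] [ 7.06442329e-01  7.07770441e-01 -2.58357408e-05 -4.87689913e-04]
[-2.000e-04  0.000e+00  2.747e-01 -9.639e-01 -2.583e-01  7.735e-01]
[-2.0000e-04  0.0000e+00  2.7470e-01 -9.6420e-01 -2.5790e-01  1.3035e+00]
```

>>> send_rows --moves "0 0 0.274 -0.964 -0.258 0.7 1;0 0 0.274 -0.964 -0.258 0.7 1;0 0 0.274 -0.964 -0.258 0.7 1;0 0 0.274 -0.964 -0.258 0.7 1;0 0 0.274 -0.964 -0.258 0.7 1;0 0 0.274 -0.964 -0.258 0.7 1;0 0 0.274 -0.964 -0.258 0.7 1;0 0 0.274 -0.964 -0.258 0.7 1;0 0 0.274 -0.964 -0.258 0.7 1;0 0 0.274 -0.964 -0.258 0.7 1;0 0 0.274 -0.964 -0.258 0.7 1;0 0 0.274 -0.964 -0.258 0.7 1"

```text
time: 2.58
eef_pos: [0.5036, -0.3925, 0.1352]
tcp_rot: [0.997, -0.074, -0.0, -0.0]
contact_force: [0.3, 0.4, 0.5]
opening: 0.998
finger_force: 0.0
```

Run:
```python
from h import *
from plant import ctrl
c=ctrl.read_camera("wrist");pickle.dump(c,open("cam2.pkl","wb"))
cv2.imwrite("pics/w2.png",cv2.convertScaleAbs(c["image"][:,:,::-1],alpha=1.2))
st=ctrl.get_state();p=st["eef_pos"];q=st["tcp_rot"];print(p,q,st["qpos"])
M=down(np.radians(-8.8));print(row(p,q,[.504,-.3915,.014],M))
print(proj(c,[.504,-.3915,.0116]),proj(c,[.504+.0415,-.3915-.0064,.0116]),proj(c,[.504-.0415,-.3915+.0064,.0116]))
```

```text
[ 0.50351936 -0.39265274  0.13530153] [ 9.97211974e-01 -7.46209049e-02  6.34401374e-07 -1.08402280e-06] [-8.20999954e-01  3.14469895e-01  1.75313103e+00  2.79056107e-06
  1.07399227e+00  8.99175704e-01]
[-0.     -0.      0.0007  0.0015 -0.0061  0.6065]
[318.74511777 237.31814753] [318.95282035 180.48144566] [318.55435281 289.51996168]
```

View pics/w2.png

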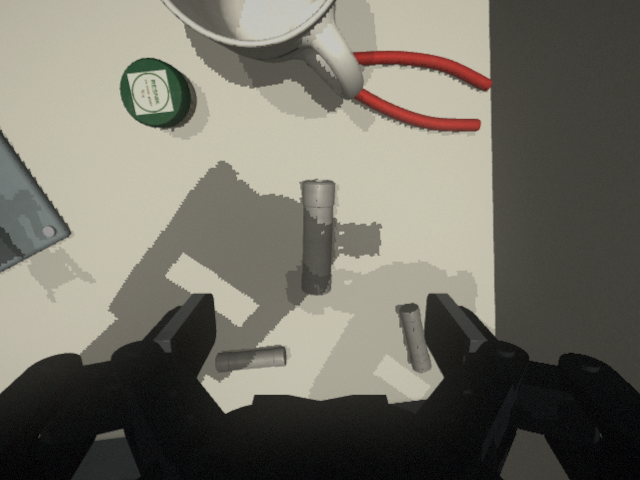

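The torch lies centred along the tool at (317, 237), within 1 mm of the prediction, with both decoys well clear of the fingers. Descend and grip.

>>> send_rows --moves "0 0 0 0.001 -0.004 0.25 1;0 0 0 0.001 -0.004 0.45 1;0 0 0 0.001 -0.004 0.55 1;0 0 0 0.001 -0.004 0.6 1;0 0 0 0.001 -0.004 0.6 1;0 0 0 0.001 -0.004 0.6 -1;0 0 0 0.001 -0.004 0.6 -1;0 0 0 0.001 -0.004 0.6 -1;0 0 0 0.001 -0.004 0.6 -1;0 0 0 0.001 -0.004 0.6 -1;0 0 0 0.001 -0.004 0.6 -1;0 0 0 0.001 -0.004 0.6 -1" --newtons 80

```text
time: 4.12
eef_pos: [0.5041, -0.3924, 0.0162]
tcp_rot: [0.997, -0.075, 0.0, 0.0]
contact_force: [-0.5, 1.5, 4.6]
opening: 0.237
finger_force: 78.5
```

>>> send_rows --moves "0 0 0 0 0 -0.1 -1;0 0 0 0 0 -0.3 -1;0 0 0 0 0 -0.6 -1;0 0 0 0 0 -0.9 -1;0 0 0 0 0 -1 -1;0 0 0 0 0 -1 -1;0 0 0 0 0 -1 -1" --newtons 100

```text
time: 5.0
eef_pos: [0.5025, -0.3908, 0.212]
tcp_rot: [0.997, -0.075, -0.002, -0.002]
contact_force: [0.3, -0.4, -2.1]
opening: 0.228
finger_force: 98.0
```

Run:
```python
from h import *
from plant import ctrl
np.set_printoptions(precision=4,suppress=True)
st=ctrl.get_state();p=st["eef_pos"];q=st["tcp_rot"];print(p,q,st["qpos"],st["opening"],st["contact_force"])
d={n:ctrl.read_camera(n) for n in("wrist","side","scene")};pickle.dump((d,st),open("cam3.pkl","wb"))
def cr(n,m=None,s=4,hw=(100,75)):
    c=d[n];u=proj(c,p).astype(int) if m is None else m;x,y=max(0,u[0]-hw[0]//1),max(0,u[1]-hw[1])
    o=cv2.resize(c["image"][y:y+2*hw[1],x:x+2*hw[0],::-1],None,fx=s,fy=s,interpolation=cv2.INTER_CUBIC);print(n,"crop origin",x,y,s,o.shape);return cv2.convertScaleAbs(o,alpha=1.5,beta=10)
o=np.zeros((600,800,3),np.uint8)
for n,m,ox,oy,hw,s in(("wrist",(320,380),0,0,(100,75),4),("side",None,0,300,(50,37),4),("scene",None,400,300,(50,37),4)):
    k=cr(n,m,s,hw) if n!="wrist" else cv2.resize(cr(n,m,2,(120,75)),None,fx=1,fy=1)
    h,ww=k.shape[:2];o[oy:oy+h,ox:ox+ww]=k
cv2.imwrite("pics/g3.png",o)
for t in((0,0,.0),(.042,0,.003),(-.042,0,.003)):
    P=p+R.from_quat(q).apply(t);print(t,[proj(d[n],P) for n in d])
for z in (25,60): print(row(p,q,*cpose(1,0,z)))
```

```text
[ 0.5025 -0.3908  0.212 ] [ 0.9972 -0.0754 -0.002  -0.0019] [-0.8202  0.2338  1.7028 -0.      1.2106  0.9015] 0.22780434134174174 [ 0.2541 -0.4113 -2.1228]
wrist crop origin 200 305 2 (300, 480, 3)
side crop origin 360 194 4 (296, 400, 3)
scene crop origin 362 249 4 (296, 400, 3)
(0, 0, 0.0) [array([320.5024, 317.0744]), array([410.0754, 231.8326]), array([412.2624, 286.5987])]
(0.042, 0, 0.003) [array([320.567 , 213.8267]), array([410.99  , 220.1012]), array([433.5515, 275.9955])]
(-0.042, 0, 0.003) [array([320.4237, 399.2032]), array([408.8445, 246.144 ]), array([389.5826, 299.9185])]
[ 0.0219  0.096  -0.0716  0.0221 -1.2006  0.3361]
[ 0.0219  0.096  -0.0716 -0.0683 -1.1562  0.193 ]
```

View pics/g3.png

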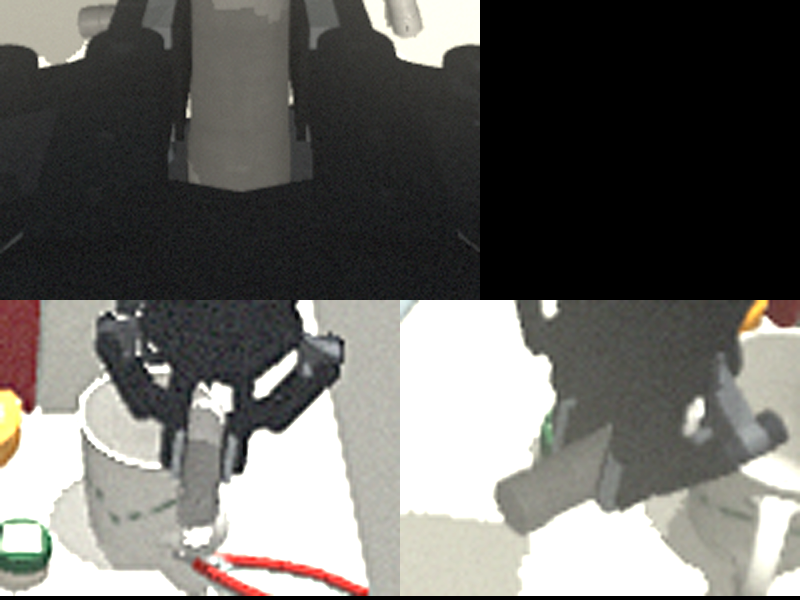

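The torch is held square between the pads. The scene crop puts its near end within about 1 px of the prediction. I'll refine the grip offset numerically from the wrist image.

Run:
```python
from h import *
np.set_printoptions(precision=4,suppress=True,linewidth=200)
d,st=pickle.load(open("cam3.pkl","rb"));w=d["wrist"];g=cv2.cvtColor(w["image"],cv2.COLOR_RGB2GRAY)
print(g[150:250,320].tolist())
for r in(215,225,240,260,290,330,350,370): print(r,g[r,285:356:2].tolist())
p=st["eef_pos"];Rt=R.from_quat(st["tcp_rot"])
for z in(.0025,.0045):
  print(z,[proj(w,p+Rt.apply((.042,y,z-h))).round(1).tolist() for y,h in((0,.0116),(0,-.0116),(.0116,0),(-.0116,0))], [proj(w,p+Rt.apply((-.0,y,z))).round(1).tolist() for y in (-.0116,.0116)])
```

```text
[202, 203, 203, 201, 202, 201, 202, 202, 201, 202, 202, 202, 204, 201, 202, 201, 204, 201, 203, 202, 201, 203, 202, 202, 202, 201, 202, 201, 202, 202, 202, 201, 204, 202, 202, 202, 201, 202, 201, 202, 202, 201, 202, 200, 201, 200, 201, 201, 202, 200, 200, 201, 202, 200, 201, 179, 122, 121, 112, 131, 158, 104, 105, 104, 105, 105, 103, 105, 106, 117, 125, 128, 130, 143, 167, 178, 180, 179, 178, 180, 179, 178, 178, 176, 175, 174, 172, 149, 94, 94, 94, 106, 115, 94, 94, 94, 93, 94, 93, 94]
215 [120, 120, 120, 117, 83, 81, 75, 67, 70, 78, 81, 84, 88, 88, 92, 94, 99, 101, 103, 110, 107, 99, 98, 96, 94, 94, 92, 90, 86, 82, 79, 84, 165, 201, 202, 203]
225 [119, 119, 118, 93, 94, 110, 118, 123, 129, 130, 137, 142, 143, 146, 153, 159, 164, 172, 184, 189, 175, 165, 157, 153, 146, 144, 141, 137, 133, 128, 122, 112, 100, 179, 200, 201]
240 [117, 118, 117, 94, 77, 81, 83, 86, 86, 90, 91, 91, 141, 144, 152, 158, 159, 120, 155, 172, 162, 156, 151, 146, 148, 144, 139, 134, 128, 124, 116, 105, 94, 191, 199, 200]
260 [118, 117, 118, 117, 99, 69, 72, 79, 83, 83, 85, 87, 86, 86, 90, 89, 90, 87, 90, 90, 8
[... 174 characters left out ...]
82, 79, 75, 73, 71, 47, 36, 55, 67, 68, 66]
330 [23, 27, 23, 22, 22, 28, 58, 59, 61, 61, 61, 61, 62, 62, 65, 63, 64, 62, 63, 65, 64, 64, 65, 64, 61, 63, 61, 59, 55, 54, 22, 23, 22, 29, 25, 29]
350 [17, 19, 20, 14, 18, 48, 57, 61, 59, 59, 59, 62, 61, 63, 65, 62, 63, 62, 64, 63, 66, 65, 64, 64, 63, 61, 60, 58, 57, 53, 88, 18, 23, 23, 19, 19]
370 [18, 36, 20, 16, 32, 49, 53, 53, 55, 54, 58, 57, 59, 59, 62, 62, 62, 61, 61, 60, 65, 63, 60, 59, 59, 58, 60, 56, 55, 51, 32, 32, 20, 21, 45, 21]
0.0025 [[320.6, 220.6], [320.5, 208.6], [351.0, 214.1], [290.1, 214.1]] [[292.4, 314.2], [348.6, 314.2]]
0.0045 [[320.6, 219.4], [320.5, 207.7], [350.6, 213.1], [290.5, 213.1]] [[292.7, 311.9], [348.2, 311.9]]
```

Torch centre is about 1 mm ahead of the TCP along tool x and 4.5 mm below it. Now tilting and moving halfway.

>>> send_rows --moves "0.022 0.096 -0.072 0 -0.6 -0.1 -1;0.022 0.096 -0.072 0 -0.6 -0.1 -1;0.022 0.096 -0.072 0 -0.6 -0.1 -1;0.022 0.096 -0.072 0 -0.6 -0.1 -1;0.022 0.096 -0.072 0 -0.6 -0.1 -1;0.022 0.096 -0.072 0 -0.6 -0.1 -1;0.022 0.096 -0.072 0 -0.6 -0.1 -1;0.022 0.096 -0.072 0 -0.6 -0.1 -1"

```text
time: 6.15
eef_pos: [0.5223, -0.2733, 0.2357]
tcp_rot: [0.941, 0.151, 0.298, -0.045]
contact_force: [0.3, 0.7, -1.0]
opening: 0.234
finger_force: 98.6
```

```bash
cat > s.py <<'E'
from h import *
from plant import ctrl
import sys
np.set_printoptions(precision=4,suppress=True)
st=ctrl.get_state();p=st["eef_pos"];q=st["tcp_rot"];C=cradleR(YAW)
print("q",st["qpos"],"open",st["opening"],"F cradle",C.T@st["contact_force"],"tau",st["wrist_torque"])
print("tcp in cradle mm",C.T@(p-O)*1000,"rot err deg",np.degrees((R.from_matrix(cpose(0,0,0)[1]).inv()*R.from_quat(q)).as_rotvec()))
for z in map(float,sys.argv[1:]): print(z,row(p,q,*cpose(0,0,z)))
E
python3 s.py 70 40
```

```text
q [-0.8761 -0.045   2.0405  0.6823  1.0066  0.0431] open 0.23369059346668583 F cradle [-0.1302  0.5347 -1.0952] tau [-0.1123  0.3409 -0.0079]
tcp in cradle mm [   6.7094 -107.3678  131.0974] rot err deg [-0.1476  0.121  -0.3117]
70.0 [ 0.0004 -0.0003  0.0009 -0.0313 -0.5378  0.304 ]
40.0 [ 0.0004 -0.0003  0.0009 -0.0316 -0.5382  0.454 ]
```

>>> send_rows --moves "0 0 0.001 -0.032 -0.2 0.1 -1;0 0 0.001 -0.032 -0.4 0.2 -1;0 0 0.001 -0.032 -0.538 0.2 -1;0 0 0.001 -0.032 -0.538 0.3 -1;0 0 0.001 -0.032 -0.538 0.36 -1;0 0 0.001 -0.032 -0.538 0.38 -1;0 0 0.001 -0.032 -0.538 0.38 -1;0 0 0.001 -0.032 -0.538 0.38 -1"

```text
time: 7.15
eef_pos: [0.5253, -0.1599, 0.1694]
tcp_rot: [0.942, 0.147, 0.299, -0.046]
contact_force: [0.3, 0.4, -0.9]
opening: 0.232
finger_force: 98.6
```

```bash
python3 s.py 40 26 10
python3 - <<'E'
from h import *
from plant import ctrl
d={n:ctrl.read_camera(n) for n in("wrist","side","scene")};pickle.dump(d,open("cam4.pkl","wb"))
def cr(n,x,y,w,h,s): return cv2.convertScaleAbs(cv2.resize(d[n]["image"][y:y+h,x:x+w,::-1],None,fx=s,fy=s,interpolation=cv2.INTER_CUBIC),alpha=1.4,beta=10)
o=np.zeros((600,800,3),np.uint8)
o[:360,:480]=cv2.convertScaleAbs(cv2.resize(d["wrist"]["image"][:,:,::-1],(480,360),interpolation=cv2.INTER_AREA),alpha=1.5,beta=10)
o[:300,480:]=cr("side",265,195,80,75,4); o[300:,480:]=cr("scene",295,170,80,75,4)
cv2.imwrite("pics/p4.png",o)
E
```

```text
q [-0.6985 -0.0973  2.2236  0.7406  0.8048  0.0922] open 0.23236934920806493 F cradle [-0.1893  0.2747 -0.9932] tau [-0.0802  0.3591  0.0025]
tcp in cradle mm [-0.4411 -0.4327 55.1402] rot err deg [-0.1824  0.1604  0.0935]
40.0 [ 0.0005 -0.0004 -0.0003  0.002  -0.0024  0.0757]
26.0 [ 0.0005 -0.0004 -0.0003  0.0018 -0.0026  0.1457]
10.0 [ 0.0005 -0.0004 -0.0003  0.0016 -0.0029  0.2257]
```

View pics/p4.png

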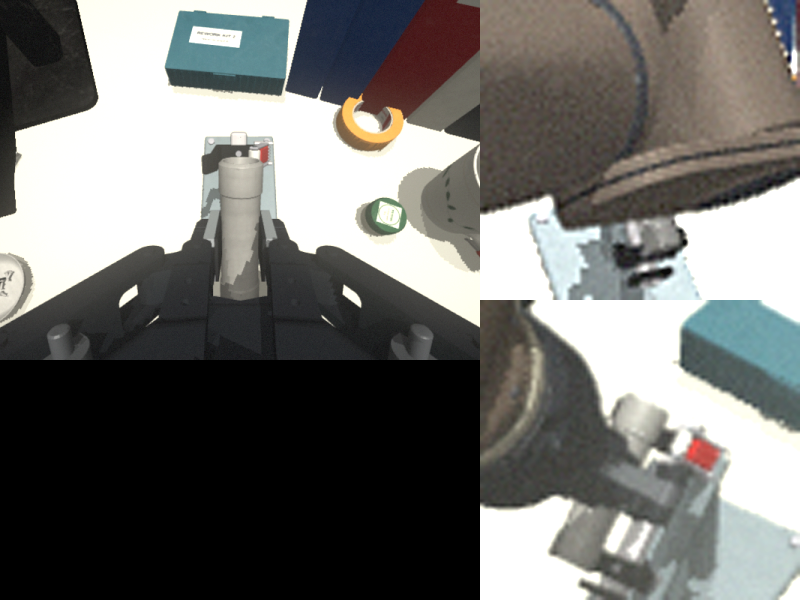

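The torch sits square over the cradle, with the upper-fork screw at wrist pixel (317, 205) just ahead of the torch end (320). I'll go down to just before the jaw, then push in small steps.

>>> send_rows --moves "0 0 0 0.003 -0.002 0.05 -1;0 0 0 0.003 -0.002 0.09 -1;0 0 0 0.003 -0.002 0.12 -1;0 0 0 0.003 -0.002 0.14 -1;0 0 0 0.003 -0.002 0.14 -1" --newtons 110

```text
time: 7.92
eef_pos: [0.5405, -0.1533, 0.1458]
tcp_rot: [0.942, 0.148, 0.298, -0.047]
contact_force: [-1.6, 1.8, 0.1]
opening: 0.226
finger_force: 109.9
```

```bash
python3 s.py 10 0;python3 -c "
from h import *
w=pickle.load(open('cam4.pkl','rb'))['wrist']
C=cradleR(YAW)
for l in((34,0,-11.6),(34,-10.5,10),(43,0,62),(43,0,39)):print(l,proj(w,O+C@np.array(l)/1000)*.75)"
```

```text
q [-0.6653 -0.03    2.2105  0.775   0.7495  0.0683] open 0.2262805710904457 F cradle [-0.7406  2.157   0.5913] tau [0.1409 0.5003 0.2818]
tcp in cradle mm [-0.4027  1.2174 26.3292] rot err deg [-0.0039  0.094   0.0668]
10.0 [ 0.     -0.0003 -0.0002  0.0019  0.0061  0.0816]
0.0 [ 0.     -0.0003 -0.0002  0.0018  0.0061  0.1316]
(34, 0, -11.6) [238.56173255 154.13012954]
(34, -10.5, 10) [254.1902322 159.5647206]
(43, 0, 62) [238.25990779 161.70004269]
(43, 0, 39) [238.37212309 153.51849509]
```

>>> send_rows --moves "0 0 0 0.002 0 0.02 -1;0 0 0 0.002 0 0.04 -1;0 0 0 0.002 0 0.06 -1;0 0 0 0.002 0 0.08 -1;0 0 0 0.002 0 0.08 -1"

```text
time: 8.55
eef_pos: [0.549, -0.1498, 0.133]
tcp_rot: [0.942, 0.148, 0.297, -0.048]
contact_force: [-8.9, 3.1, 4.3]
opening: 0.23
finger_force: 110.8
```

```bash
python3 s.py
```

```text
q [-0.648   0.008   2.2011  0.796   0.7213  0.0525] open 0.22964782646467122 F cradle [-3.7059  5.6747  7.8812] tau [0.4479 0.8853 0.685 ]
tcp in cradle mm [-0.2584  1.9028 10.5971] rot err deg [0.1048 0.0678 0.0184]
```

>>> send_rows --moves "0 0 0 0 0 0.01 -1;0 0 0 0 0 0.02 -1;0 0 0 0 0 0.03 -1;0 0 0 0 0 0.035 -1"

```text
time: 9.05
eef_pos: [0.5527, -0.1486, 0.1276]
tcp_rot: [0.942, 0.149, 0.297, -0.048]
contact_force: [-11.9, 2.4, 6.0]
opening: 0.23
finger_force: 111.2
```

```bash
python3 s.py
```

```text
q [-0.6411  0.0244  2.1967  0.8057  0.7092  0.0448] open 0.22979445720712113 F cradle [-5.199   5.8937 10.9766] tau [0.4697 0.9228 0.7295]
tcp in cradle mm [-0.2106  1.9039  3.9237] rot err deg [ 0.1154  0.0708 -0.0044]
```

>>> send_rows --moves "0 0 0 0 0 0.005 -1;0 0 0 0 0 0.01 -1;0 0 0 0 0 0.015 -1;0 0 0 0 0 0.02 -1"

```text
time: 9.55
eef_pos: [0.5548, -0.148, 0.1245]
tcp_rot: [0.942, 0.149, 0.297, -0.048]
contact_force: [-13.2, 2.1, 7.3]
opening: 0.231
finger_force: 111.4
```

```bash
python3 s.py
```

```text
q [-0.6372  0.0338  2.1941  0.8114  0.7023  0.0403] open 0.2308288012050245 F cradle [-5.6048  6.0425 12.8158] tau [0.4916 0.9962 0.7612]
tcp in cradle mm [-0.1984  1.8845  0.0911] rot err deg [ 0.1181  0.0727 -0.0123]
```

>>> send_rows --moves "0 0 0 0 0 0.005 -1;0 0 0 0 0 0.01 -1;0 0 0 0 0 0.015 -1;0 0 0 0 0 0.015 -1"

```text
time: 10.05
eef_pos: [0.5567, -0.1478, 0.1217]
tcp_rot: [0.942, 0.148, 0.298, -0.047]
contact_force: [-6.4, 2.2, 2.3]
opening: 0.231
finger_force: 111.1
```

```bash
python3 s.py
```

```text
q [-0.6339  0.0419  2.1919  0.816   0.6948  0.0369] open 0.23092971635122156 F cradle [-3.0651  4.0372  4.9984] tau [0.2015 0.9578 0.6143]
tcp in cradle mm [-0.282   1.496  -3.1744] rot err deg [0.0296 0.0636 0.0017]
```

The jaw snapped: the force dropped from 12.8 to 5 N, which matches the seated spring load for about 7.7 mm of sink. I'll ease the cradle back up and release.

>>> send_rows --moves "0 0 0 0 -0.005 -0.01 -1;0 0 0 0 -0.005 -0.02 -1;0 0 0 0 -0.005 -0.03 -1;0 0 0 0 -0.005 -0.032 -1"

```text
time: 10.55
eef_pos: [0.5532, -0.1487, 0.1269]
tcp_rot: [0.942, 0.148, 0.298, -0.046]
contact_force: [-4.2, 1.1, 0.5]
opening: 0.231
finger_force: 111.0
```

```bash
python3 s.py
```

```text
q [-0.6394  0.0253  2.1973  0.8067  0.7031  0.0455] open 0.23073666666641127 F cradle [-2.7288  2.2983  2.5338] tau [-0.1063  0.9234  0.3167]
tcp in cradle mm [-0.2357  1.6417  3.1143] rot err deg [-0.1176  0.0734  0.0418]
```

>>> send_rows --moves "0 0 0 0 0 0 0.1;0 0 0 0 0 0 0.1;0 0 0 0 0 0 0.1;0 0 0 0 0 0 0.1;0 0 0 0 0 0 0.1"

```text
time: 11.18
eef_pos: [0.5539, -0.1489, 0.1275]
tcp_rot: [0.942, 0.147, 0.298, -0.046]
contact_force: [-0.2, -0.3, 0.2]
opening: 0.551
finger_force: 0.0
```

>>> send_rows --moves "0 0 0 0 0 -0.1 0.1;0 0 0 0 0 -0.2 0.1;0 0 0 0 0 -0.35 0.1;0 0 0 0 0 -0.5 0.1;0 0 0 0 0 -0.6 0.1;0 0 0 0 0 -0.6 0.1"

```text
time: 11.92
eef_pos: [0.4883, -0.1707, 0.2272]
tcp_rot: [0.942, 0.147, 0.3, -0.044]
contact_force: [0.5, 0.1, 0.0]
opening: 0.547
finger_force: 0.0
```

```bash
python3 s.py;python3 - <<'E'
from h import *
from plant import ctrl
d={n:ctrl.read_camera(n) for n in("wrist","scene")};pickle.dump(d,open("cam5.pkl","wb"))
w=d["wrist"];C=cradleR(YAW)
for l in((34,-10.5,10),(42,0,0),(-42,0,0),(0,11.6,0),(0,-11.6,0),(34,0,11.6)):print(l,proj(w,O+C@np.array(l)/1000))
u=proj(w,O).astype(int);print(u)
x,y=max(u[0]-80,0),max(u[1]-90,0)
k=cv2.convertScaleAbs(cv2.resize(w["image"][y:y+120,x:x+160,::-1],None,fx=5,fy=5,interpolation=cv2.INTER_CUBIC),alpha=1.5,beta=10)
print(x,y);cv2.imwrite("pics/f5.png",k)
E
```

```text
q [-0.7769 -0.2555  2.2411  0.6735  0.9538  0.1402] open 0.5473442601814208 F cradle [ 0.4128 -0.0942 -0.2502] tau [-0.0575  0.3044  0.0232]
tcp in cradle mm [  1.1503   0.7535 124.5654] rot err deg [-0.3412  0.2504  0.0312]
(34, -10.5, 10) [334.62437809 196.30983181]
(42, 0, 0) [319.43046793 183.19479729]
(-42, 0, 0) [319.50652406 291.87367727]
(0, 11.6, 0) [303.94141122 239.83046526]
(0, -11.6, 0) [334.99113868 239.76982623]
(34, 0, 11.6) [319.5201235 196.6596733]
[319 239]
239 149
```

No views left, so I'll verify numerically: torch ends and width against the seated prediction, and the roller over the torch.

Run:
```python
from h import *
w=pickle.load(open("cam5.pkl","rb"))["wrist"];im=w["image"];g=cv2.cvtColor(im,cv2.COLOR_RGB2GRAY)
print("col319 170-215",g[170:216,319].tolist());print("col319 275-310",g[275:311,319].tolist())
for r in(184,188,192,194,196,198,200,204,208,215,225,240,265,278,284): print(r,g[r,294:356].tolist())
C=cradleR(YAW)
for l in((34,-10.5,14),(28,-10.5,14),(40,-10.5,14),(42,0,11.6),(42,0,-11.6),(-42,0,11.6),(34,-15,10),(34,12.8,20)):print(l,proj(w,O+C@np.array(l)/1000).round(1))
h=cv2.cvtColor(im,cv2.COLOR_RGB2HSV);m=(h[...,1]>120)&((h[...,0]<8)|(h[...,0]>172));m[:150]=0;m[250:]=0;m[:,400:]=0;m[:,:250]=0
ys,xs=np.nonzero(m);print("red",len(xs),xs.min(),xs.max(),ys.min(),ys.max())
```

```text
col319 170-215 [147, 155, 179, 171, 166, 167, 169, 167, 167, 167, 167, 167, 156, 136, 137, 137, 134, 133, 126, 126, 132, 132, 132, 131, 130, 128, 126, 126, 127, 126, 127, 127, 124, 125, 124, 122, 121, 118, 119, 115, 101, 94, 116, 119, 118, 118]
col319 275-310 [122, 122, 124, 123, 124, 123, 125, 142, 151, 127, 122, 120, 120, 120, 119, 121, 120, 118, 115, 115, 114, 114, 110, 89, 58, 63, 60, 64, 64, 67, 64, 64, 72, 73, 67, 90]
184 [124, 116, 77, 48, 46, 45, 45, 47, 47, 57, 73, 87, 110, 112, 116, 118, 120, 122, 125, 131, 135, 143, 152, 154, 145, 137, 130, 127, 124, 122, 117, 115, 111, 109, 111, 96, 101, 122, 125, 109, 110, 113, 115, 119, 115, 108, 101, 95, 88, 79, 77, 73, 68, 71, 75, 107, 126, 135, 126, 120, 124, 122]
188 [61, 44, 45, 44, 48, 48, 47, 50, 75, 89, 96, 104, 111, 114, 119, 124, 127, 129, 129, 128, 130, 130, 131, 130, 131, 126, 120, 126, 128, 130, 130, 129, 130, 123, 120, 110, 132, 152, 165, 176, 180, 182, 182, 181, 174, 156, 113, 81, 71, 67, 65, 67, 66, 67, 77, 110, 118, 124, 123, 125, 124, 122]
192 [46, 47, 44, 46, 45, 48, 45, 48, 75, 87, 95, 100, 107, 108, 111, 113, 116, 1
[... 3323 characters left out ...]
22, 123, 122, 123, 121, 115, 112, 109, 104, 99, 91, 85, 70, 46, 39, 41, 40, 37, 42, 42, 40, 41, 46, 89, 111, 114, 113, 114, 115, 114, 115, 114, 114, 115, 115, 115]
284 [42, 41, 42, 41, 41, 38, 38, 43, 40, 64, 77, 88, 92, 96, 102, 105, 109, 112, 113, 116, 118, 123, 125, 125, 130, 127, 121, 109, 113, 119, 120, 117, 112, 110, 106, 99, 93, 86, 65, 48, 87, 80, 49, 39, 40, 39, 38, 40, 41, 40, 42, 46, 42, 45, 43, 63, 103, 115, 115, 118, 117, 118]
(34, -10.5, 14) [334.9 197.1]
(28, -10.5, 14) [334.8 205.8]
(40, -10.5, 14) [335.  188.3]
(42, 0, 11.6) [319.5 185. ]
(42, 0, -11.6) [319.4 181.5]
(-42, 0, 11.6) [319.6 298.2]
(34, -15, 10) [341.1 196.3]
(34, 12.8, 20) [300.4 198.5]
red 113 341 348 184 201
```

The numbers match a seated torch. The ends are at rows 182 and 298 against 183 and 298 predicted, and the roller is centred at (334.5, 196) against (334.6, 196.3) predicted for a shut jaw. The arm is clear and the force is zero, so I'm handing in.

```bash
python3 -c "
from plant import ctrl
print(ctrl.sign_off())"
```

```text
the job is handed in; nothing more can be done
None
```

The torch is clipped fully home in its stand with the jaw shut over it, checked numerically in the last wrist image; the arm is clear, the jar, reel, dish and mug were never approached, and the job was handed in at about 12 s.

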